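# Lay out the cobbler's finishing row in reverse behind the spray can

### The arm

A 6-joint arm with a two-finger parallel gripper is mounted at the origin on the work surface. World frame = base frame: x ahead of the robot, y to its left, z up, the work surface at z = 0. Lengths are in mm, angles in rad, forces in N, time in s.
With the tool pointing down it reaches from about 250 to 775 mm from the base axis. Payload 4 kg.
Tool frame: the origin (TCP) lies on the mounting face of the last link; the fingertips stand 173 mm ahead of it and the grasp point (between the pads) lies 155 mm ahead of it; y points along the fingers, z is the direction in which the jaws open and shut, and the axes are right-handed (so a half turn about y gives the same grasp; the last joint's range is limited). The gripper opens to 85 mm and grips with 20 to 120 N. Pads are 22 mm wide; open, the fingers measure 114 mm over their backs; the gripper's body (76 mm by 85 mm) begins 54 mm behind the grasp point. The pads swing forward as they close: fully open they stand 13 mm farther back than shut.
Start: joints at [1.123, 0.087, 1.371, -0, 1.684, -0.103], TCP at [185.907, 517.628, 404.741] pointing down, gripper open.
Joint ranges: [-3.1, 3.1], [-0.76, 2.03], [0.27, 2.55], [-1.08, 4.22], [0.17, 2.65], [-2.57, 2.57]. Speed limits (rad/s): [2.79, 2.79, 3.14, 3.14, 3.14, 3.14].

### API

Orientations are given as a unit quaternion [w, x, y, z].
In Python, from workcell import arm gives the robot as it stands. The module is installed in compiled form; this text tells all that it offers.
- The arm moves only by the tool arm_command, never from a script. Its argument "moves" is a list of rows, each a list of 7 numbers: the shift along the tool's x, y, z in mm, then the turn, a rotation vector about the tool's x, y, z in degrees, then the gripper's target within -1 to 1 (shut at 1, half-way at 0, fully open at -1). In form: [[x, y, z, wx, wy, wz, gripper], ...]. A call has 1 to 10 rows; each row shifts and turns the commanded pose from where the row before left it, along the tool's axes as they then stand; what a row does not reach is not made up. A row lasts 1/12 s, in which the tool goes at most 41.7 mm and 7.16 degrees, less where a joint would pass 70% of its speed; a pose out of reach is approached as far as the arm can. A call with a gripper value outside its range is refused whole. The fingers move at their own pace and stop on an object; "force" is the grip in N (left out, the last holds). Time passes only in rows, so rows that do not move let the fingers close. It gives the time, the measured TCP pose, the force and the opening at its end, in the units of the state.
- arm.read_state(): the state, without advancing time (a new reading comes with each control period).
- arm.capture(name): name is "side" or "top" or "wrist"; returns a dict with "img" (480x640x3 uint8, red, green, blue), "fx", "fy", "cx", "cy" (pixels), "rvec" (rotation vector, rad) and "tvec" (3), from world to camera coordinates, as OpenCV has them. Camera axes: x right, y down, z forward; pixel columns grow to the right and rows downward; lengths in mm; the calibration is good to about 2 mm. The wrist camera is an equidistant fisheye: a pixel r from the principal point sees the ray r / f radians off the axis. A picture is of the moment at which its call begins. There is no depth.
- arm.hand_in(): hands the job in, once; it reports no verdict.
The state is a dict: "clock": time; "joint_positions": joint angles; "joint_vel": joint speeds; "joint_efforts": joint torques, N m; "eef_pos": TCP position; "tool_rot": TCP orientation; "contact_force": force on the tool from outside, world axes, zero at the start; "moment": the same for the moment, N m; "opening": opening from 0.0 (shut) to 1.0 (fully open).
Only numpy, scipy, OpenCV 4.12 (cv2) and the standard library are available. Lean on these libraries where they do the work, as an engineer would, in place of code of your own. Each camera call takes 0.05 s, during which the arm holds its last target. There are 200 camera calls.

### The job

Move the spool, the dye jar and the tack box from their seats on the plank into the three compartments of the tray, one in the middle of each, in reverse order: the leftmost, seen from the robot, becomes the rightmost, the middle one stays in the middle, and the rightmost becomes the leftmost. First take the tall spray can that blocks the row well aside, and at the end stand it back on the middle of its rubber mat; keep all four upright throughout.

Things in the scene. Friction and masses are not known exactly. Their poses are not given: they have to be found in the camera images.
- spool_c (a point): thread spool standing upright: a pale wooden foot 54 mm across and 6 mm thick, on it a thread-wound barrel 46 mm across up to 56 mm above the foot's underside, then a bare wooden core 24 mm across; 70 mm high overall, 60 to 130 g. Point: its centre, 35 mm above its underside. z along its axis.
- jar_c (a point): brown dye jar standing upright: round body 48 mm across up to 44 mm above its foot, then a black cap 42 mm across; 64 mm high overall, 100 to 200 g. Point: its centre, 32 mm above its foot. z along its axis.
- box_c (a point): square steel tack box standing upright: 46 x 46 mm (the darker lid, the top 12 mm, is 43 mm square), 66 mm high, 140 to 280 g. Point: its centre, 33 mm above its foot. x and y square to its sides, z up; it stands turned up to 0.2 rad to the plank.
- can_c (a point): grey spray can, upright on its mat 10 mm in front (robot's side) of the row: 56 mm across up to 98 mm above its foot, white cap 48 mm across above, 125 mm high, 170 to 350 g. Point: its centre, 62.5 mm above its foot; grip 75 to 90 mm above its foot to keep the gripper off the cap. The bench straight ahead of the robot (x 0.43 to 0.58 m, y within 45 mm of 0) is bare: park it there.
- seat_spool: round leather disc, 66 mm across, 4 mm thick, fixed on the plank: the seat on which the spool stands at the start (the three look alike). The seats lie at y = -85, 0 and +85 mm of the plank's frame, in an order that changes. Origin: centre of its underside, 12 mm above the bench; its top is 16 mm above the bench.
- seat_jar: round leather disc, 66 mm across, 4 mm thick, fixed on the plank: the seat on which the jar stands at the start (the three look alike). The seats lie at y = -85, 0 and +85 mm of the plank's frame, in an order that changes. Origin: centre of its underside, 12 mm above the bench; its top is 16 mm above the bench.
- seat_box: round leather disc, 66 mm across, 4 mm thick, fixed on the plank: the seat on which the tack box stands at the start (the three look alike). The seats lie at y = -85, 0 and +85 mm of the plank's frame, in an order that changes. Origin: centre of its underside, 12 mm above the bench; its top is 16 mm above the bench.
- can_mat: round black rubber mat, 66 mm across, 4 mm thick, fixed on the front strip of the plank, 62 mm from the line of the seats towards the robot; the spray can stands on it at the start and belongs there. Origin: centre of its underside; its top is 16 mm above the bench.
- plank: pale wooden plank, fixed, 270 mm long (y), 150 mm wide, 12 mm thick, on the bench to the robot's left or right, with the three seats and the mat on it. Origin: at the bench under the middle seat, 105 mm from its front edge and 45 mm from its rear edge; x points away from the robot, y along the row to the robot's left, z up; turned up to 0.25 rad.
- tray: plywood tray, fixed, 270 mm long (y), 95 mm wide (x), on the bench's other side. Three compartments in a row, centred at y = -88, 0, +88 mm of its frame, each 85 (x) by 82 mm or more (y) inside; floor 5 mm, wall tops 14 mm above the bench, walls 5 mm thick. Origin: centre of its underside; x points away from the robot, y to the robot's left, z up; turned up to 0.25 rad.
Not all that is in view belongs to the job. Leave any red look-alike of the part that bears can_c alone.

How it is judged (in metres and radians):
On the way:
1. the spray can is taken well aside, more than 80 mm from its mat, before any of the row has left its seat (horizontal distance between can_c and can_mat above 0.08 m and horizontal distance between spool_c and seat_spool below 0.03 m and horizontal distance between jar_c and seat_jar below 0.03 m and horizontal distance between box_c and seat_box below 0.03 m), for 0.2 s.
At the end, for the whole second after the job is handed in: Spool, jar and tack box stand upright (0.1 rad) on the tray floor (5 mm), each in the compartment that reverses its place in the row, within 20 mm of the middle in x and y; the can stands upright on its mat, within 15 mm of the middle; all at rest (((y of seat_spool in the frame of plank between -0.115 and -0.055 m and y of spool_c in the frame of tray between 0.068 and 0.108 m) or (y of seat_spool in the frame of plank between -0.03 and 0.03 m and y of spool_c in the frame of tray between -0.02 and 0.02 m) or (y of seat_spool in the frame of plank between 0.055 and 0.115 m and y of spool_c in the frame of tray between -0.108 and -0.068 m)) and x of spool_c in the frame of tray between -0.02 and 0.02 m and z of spool_c in the frame of tray between 0.035 and 0.045 m and angle between each of spool_c, jar_c, box_c, can_c's own z axis and vertical below 0.1 rad and linear speed of each of spool, jar, box, can below 0.02 m/s and ((y of seat_jar in the frame of plank between -0.115 and -0.055 m and y of jar_c in the frame of tray between 0.068 and 0.108 m) or (y of seat_jar in the frame of plank between -0.03 and 0.03 m and y of jar_c in the frame of tray between -0.02 and 0.02 m) or (y of seat_jar in the frame of plank between 0.055 and 0.115 m and y of jar_c in the frame of tray between -0.108 and -0.068 m)) and x of jar_c in the frame of tray between -0.02 and 0.02 m and z of jar_c in the frame of tray between 0.032 and 0.042 m and ((y of seat_box in the frame of plank between -0.115 and -0.055 m and y of box_c in the frame of tray between 0.068 and 0.108 m) or (y of seat_box in the frame of plank between -0.03 and 0.03 m and y of box_c in the frame of tray between -0.02 and 0.02 m) or (y of seat_box in the frame of plank between 0.055 and 0.115 m and y of box_c in the frame of tray between -0.108 and -0.068 m)) and x of box_c in the frame of tray between -0.02 and 0.02 m and z of box_c in the frame of tray between 0.033 and 0.043 m and horizontal distance between can_c and can_mat below 0.015 m and height (world z) of can_c between 0.0735 and 0.0835 m); the robot touches nothing.
It fails at once if one of the four is tipped over (more than 0.7 rad) (angle between any of spool_c, jar_c, box_c, can_c's own z axis and vertical above 0.7 rad).
It also fails if it takes over 125 s, if anything falls off the work surface, if the arm or the gripper's body presses on something with over 40 N, if the wrist force passes 120 N, or if a joint passes its speed limit or range.

## Working session

There is one attempt and no reset: what is moved stays moved. The work goes in short steps, Python scripts to look and compute and a tool call to move; the robot and the scene stay as the last step left them, time stands still between calls to the robot, and variables do not carry over. Pictures are saved under pics/ and viewed, about 12 in all and at most 16, crops included, and the job is handed in when it is done.

Besides the shell and the picture viewer there is one more tool, called after "Request:" as name(argument=value, ...), one argument or row to a line, values as JSON. arm_command: Moves the arm, as the interface text tells. Its arguments: {"type":"object","properties":{"moves":{"type":"array","items":{"type":"array","items":{"type":"number"}}},"force":{"type":"number"}},"required":["moves"]}

```bash
mkdir -p pics; cat > h.py <<'E'
import numpy as np, cv2
from workcell import arm
def snap(c,fn=None):
    d=arm.capture(c)
    if fn: cv2.imwrite('pics/'+fn,cv2.cvtColor(d['img'],cv2.COLOR_RGB2BGR))
    return d
def cam(d):
    R=cv2.Rodrigues(np.array(d['rvec'],float))[0]; return R,np.array(d['tvec'],float).ravel()
def ray(d,u,v,fish=False):
    R,t=cam(d); x=(u-d['cx'])/d['fx']; y=(v-d['cy'])/d['fy']
    if fish:
        r=np.hypot(x,y); s=np.sin(r)/r if r>1e-9 else 1; q=np.array([x*s,y*s,np.cos(r)])
    else: q=np.array([x,y,1.])
    return -R.T@t, R.T@q
def at_z(d,u,v,z,fish=False):
    o,q=ray(d,u,v,fish); return (o+q*(z-o[2])/q[2]).round(1)
def proj(d,P,fish=False):
    R,t=cam(d); p=R@np.array(P,float)+t
    if fish:
        a=np.hypot(p[0],p[1]); th=np.arctan2(a,p[2]); k=th/max(a,1e-9); return np.array([d['cx']+d['fx']*p[0]*k,d['cy']+d['fy']*p[1]*k])
    return np.array([d['cx']+d['fx']*p[0]/p[2],d['cy']+d['fy']*p[1]/p[2]])
E
python3 - <<'E'
from h import *
s=arm.read_state(); print(s)
for c in('top','side'):
    d=snap(c,c+'0.png'); print(c,{k:v for k,v in d.items() if k!='img'}); R,t=cam(d); print(-R.T@t)
E
```

```text
{'clock': 0.0, 'joint_positions': array([ 1.12288817e+00,  8.79513569e-02,  1.37230046e+00, -1.12731327e-06,
        1.68357303e+00, -1.03135844e-01]), 'joint_vel': array([ 0.00040212, -0.00165178,  0.00031836,  0.00056759,  0.0009062 ,
       -0.00022308]), 'joint_efforts': array([-1.62527536e-03, -3.51868129e+01, -3.13274074e+01, -3.09212473e-04,
        1.08982719e-02, -4.94970720e-06]), 'eef_pos': array([185.86134826, 517.51726441, 403.51723478]), 'tool_rot': array([-0.69586625,  0.69738533, -0.12150688,  0.12107824]), 'contact_force': array([-0.13376443,  0.65887432,  0.03585211]), 'moment': array([0.00723308, 0.03775559, 0.03745924]), 'opening': 0.9987370598214416}
top {'fx': 513.7746462593695, 'fy': 513.7746462593695, 'cx': 318.24257188423815, 'cy': 238.04431091609413, 'rvec': array([ 2.16010296, -2.10028915,  0.21785201]), 'tvec': array([-37.83140523, 609.97104784, 954.3462222 ])}
[ 421.94636848   -6.83461844 1051.7543232 ]
side {'fx': 445.92386383681793, 'fy': 445.92386383681793, 'cx': 310.8760762398291, 'cy': 244.1608849706861, 'rvec': array([ 0.69367289, -2.66881424,  1.06535303]), 'tvec': array([525.02134885, 270.46164086, 565.53799413])}
[365.35370955 424.53287053 595.75049096]
```

View pics/top0.png

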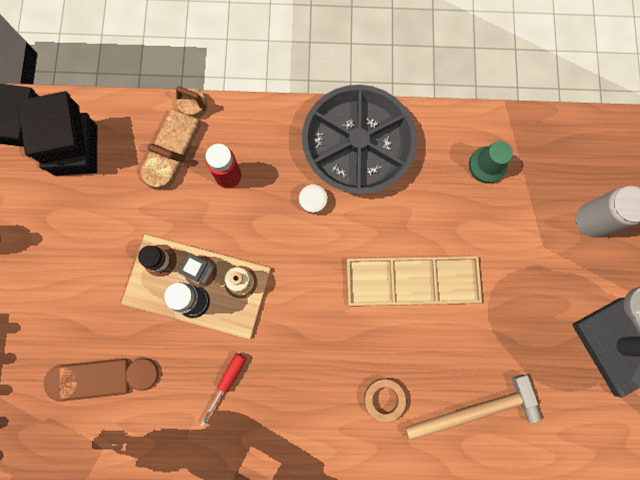

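View pics/side0.png

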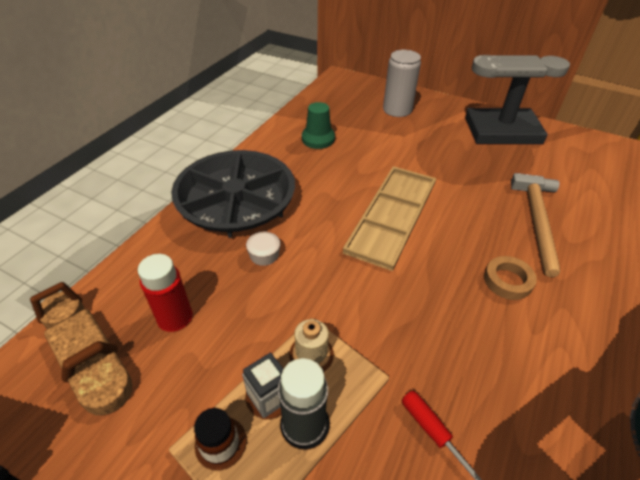

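Top view: the plank is on the left, with the row jar (154,258), box (196,268), spool (239,281) and the dark can with white cap (183,298) in front of it. The red look-alike is at (223,165) and another grey can is at (610,212); neither is on the mat, so I'll leave both. The tray compartments are near (370,281), (414,281) and (458,280).

```bash
python3 - <<'E'
from h import *
im=cv2.imread('pics/top0.png')
a=cv2.resize(im[225:345,115:275],(800,600),interpolation=cv2.INTER_CUBIC)
b=cv2.resize(im[245:320,335:495],(800,375),interpolation=cv2.INTER_CUBIC)
cv2.imwrite('pics/crop1.png',a);cv2.imwrite('pics/crop2.png',b)
E
```

```text
(no output)
```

View pics/crop1.png

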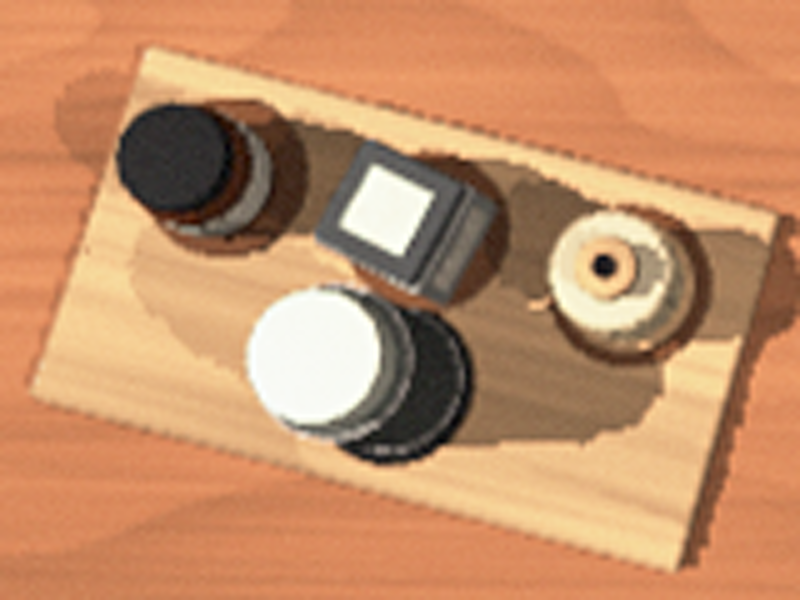

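View pics/crop2.png

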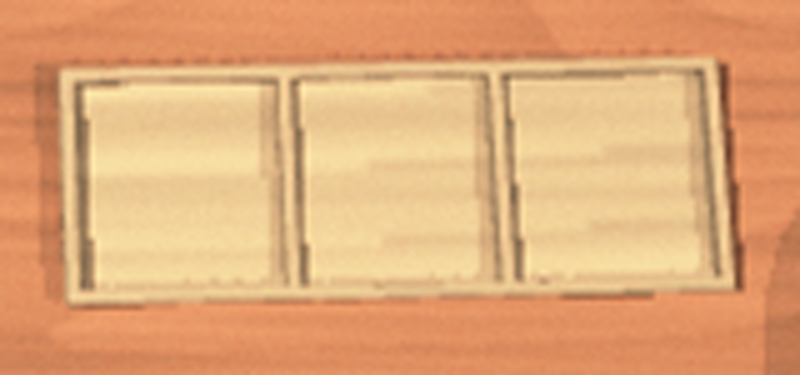

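```bash
python3 - <<'E'
from h import *
d=snap('top')
A=lambda x,y,z:at_z(d,115+x/5,225+y/5,z)
P=np.array([A(*p,12) for p in[(147,47),(778,213),(680,570),(32,397)]])[:,:2]
T=np.array([at_z(d,335+x/5,245+y/5,14) for x,y in[(60,72),(718,60),(737,288),(70,303)]])[:,:2]
def fit(W,L):  # world=R L + t
    c=W.mean(0);l=L.mean(0);H=(L-l).T@(W-c);a=np.arctan2(H[0,1]-H[1,0],H[0,0]+H[1,1])
    R=np.array([[np.cos(a),-np.sin(a)],[np.sin(a),np.cos(a)]]);t=c-R@l;print('ang',a,'o',t.round(1),'res',(W-(L@R.T+t)).round(1).tolist());return R,t
R,t=fit(P,np.array([[45,135],[45,-135],[-105,-135],[-105,135.]]))
for n,l in dict(left=(0,85),mid=(0,0),right=(0,-85),mat=(-62,0)).items(): print(n,(R@l+t).round(1))
R,t=fit(T,np.array([[47.5,135],[47.5,-135],[-47.5,-135],[-47.5,135.]]))
for y in(88,0,-88): print('tray',y,(R@(0,y)+t).round(1))
print('can',A(315,358,141),'jar',A(174,158,80),'box',A(388,210,82),'spool',A(603,266,86))
print('boxtop',[A(*p,82) for p in[(372,146),(460,180),(405,288),(318,238)]])
print('parkspot px',proj(d,[500,0,0]))
E
```

```text
ang -0.22798364497764365 o [543.4 214.1] res [[-1.3, -0.4], [-1.3, 1.6], [1.4, 0.2], [1.3, -1.4]]
left [562.6 296.9]
mid [543.4 214.1]
right [524.2 131.3]
mat [483.  228.1]
ang 0.049128737499228345 o [ 536.2 -219. ] res [[-0.6, 0.6], [-1.0, -0.2], [0.9, -0.2], [0.7, -0.2]]
tray 88 [ 531.9 -131.1]
tray 0 [ 536.2 -219. ]
tray -88 [ 540.6 -306.9]
can [482.9 224.1 141. ] jar [561.1 298.7  80. ] box [543.3 215.9  82. ] spool [524. 133.  86.]
boxtop [array([567.6, 223.7,  82. ]), array([555.5, 189.5,  82. ]), array([514. , 207.4,  82. ]), array([531.9, 241.4,  82. ])]
parkspot px [306.13663445 296.36828358]
```

```bash
cat > plan.py <<'E'
import sys
from h import *
from scipy.spatial.transform import Rotation as Ro
# usage: plan.py x y zgrasp jawyaw(rad, world angle of jaw axis, mod pi)  -> rotation rows then shift in tool axes
def plan(x,y,z,yaw):
    s=arm.read_state(); q=s['tool_rot']; R=Ro.from_quat([q[1],q[2],q[3],q[0]])
    M=R.as_matrix(); cur=np.arctan2(M[1,2],M[0,2])
    yaw+=np.pi*round((cur-yaw)/np.pi)
    Y=np.array([0,0,-1.]);Z=np.array([np.cos(yaw),np.sin(yaw),0]);X=np.cross(Y,Z)
    N=Ro.from_matrix(np.c_[X,Y,Z]); rv=np.degrees((R.inv()*N).as_rotvec())
    tcp=np.array([x,y,z+155.]); dW=tcp-s['eef_pos']
    print('clock',round(s['clock'],2),'cur yaw',round(cur,3),'grasp at',(s['eef_pos']+155*M[:,1]).round(1),'q',s['joint_positions'].round(2),'F',s['contact_force'].round(1),'open',round(s['opening'],3))
    print('rotvec deg',rv.round(2),'shift(tool, after turn)',N.inv().apply(dW).round(1), 'before turn',R.inv().apply(dW).round(1))
if __name__=='__main__': plan(*map(float,sys.argv[1:5]))
E
python3 plan.py 483 226 220 1.343; sleep 0; python3 plan.py 483 226 98 1.343
```

```text
clock 0.15 cur yaw 1.226 grasp at [185.7 517.3 248.8] q [ 1.12  0.09  1.37  0.    1.68 -0.1 ] F [ 0.2 -0.   0.5] open 1.001
rotvec deg [ 0.1  -6.7  -0.02] shift(tool, after turn) [ 355.3   28.8 -216.9] before turn [ 378.2   29.  -173.9]
clock 0.15 cur yaw 1.226 grasp at [185.7 517.3 248.8] q [ 1.12  0.09  1.37  0.    1.68 -0.1 ] F [ 0.2 -0.   0.5] open 1.001
rotvec deg [ 0.1  -6.7  -0.02] shift(tool, after turn) [ 355.3  150.8 -216.9] before turn [ 378.2  151.  -173.7]
```

Request:
arm_command(
  moves=[
    [0, 0, 0, 0, -6.7, 0, -1],
    [35.5, 0, -21.7, 0, 0, 0, -1],
    [35.5, 0, -21.7, 0, 0, 0, -1],
    [35.5, 0, -21.7, 0, 0, 0, -1],
    [35.5, 0, -21.7, 0, 0, 0, -1],
    [35.5, 0, -21.7, 0, 0, 0, -1],
    [35.5, 0, -21.7, 0, 0, 0, -1],
    [35.5, 0, -21.7, 0, 0, 0, -1],
    [35.5, 0, -21.7, 0, 0, 0, -1],
    [35.5, 0, -21.7, 0, 0, 0, -1],
  ],
)

```text
clock: 0.98
eef_pos: [454.0, 253.4, 404.5]
tool_rot: [0.703, -0.702, 0.08, -0.08]
contact_force: [-0.1, 0.4, 0.7]
opening: 0.998
```

Request:
arm_command(
  moves=[
    [35.5, 0, -21.7, 0, 0, 0, -1],
    [0, 0, 0, 0, 0, 0, -1],
    [0, 0, 0, 0, 0, 0, -1],
  ],
)

```text
clock: 1.23
eef_pos: [484.0, 224.3, 403.8]
tool_rot: [-0.702, 0.703, -0.083, 0.081]
contact_force: [0.6, 0.3, 0.2]
opening: 0.998
```

```bash
python3 plan.py 483 226 98 1.343; python3 - <<'E'
from h import *
d=snap('wrist','w1.png'); print(d['fx'],d['cx'],d['cy'],-cam(d)[0].T@cam(d)[1])
E
```

```text
clock 1.23 cur yaw 1.339 grasp at [483.7 224.3 248.8] q [ 0.33  0.05  1.41  0.    1.68 -1.01] F [0.6 0.3 0.2] open 0.998
rotvec deg [ 0.04 -0.26 -0.1 ] shift(tool, after turn) [ -1.4 150.8   1.4] before turn [ -1.1 150.8   1.5]
371.64829954431775 318.2908163174085 243.3691609342138 [417.16426835 240.10104823 372.11724374]
```

View pics/w1.png

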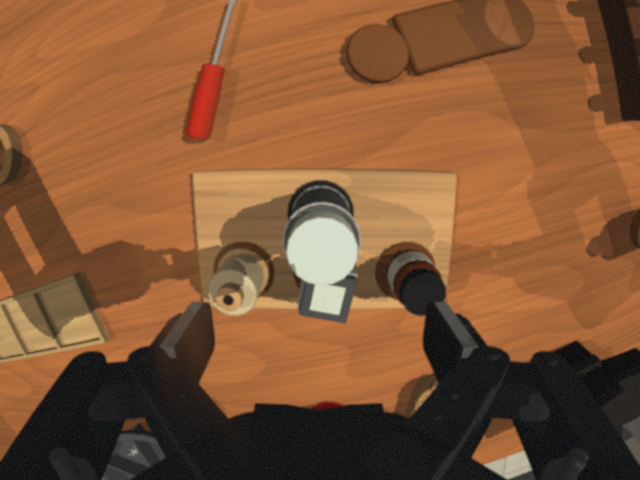

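Wrist view: the can cap is centred at (322,246), with spool (229,299), box lid (327,299) and jar cap (422,289) behind it.

```bash
python3 - <<'E'
from h import *
d=snap('wrist')
f=lambda u,v,z:at_z(d,u,v,z,True)
print('cap',f(322,246,141),'spool',f(229,299,86),'box',f(327,299,82),'jar',f(422,289,80),'mat foot center', f(321,213,16))
print('plank',[f(*p,12) for p in[(192,173),(457,174)]])
print('label edge',[f(*p,82) for p in[(314,284),(347,288),(341,315),(310,311)]])
E
```

```text
cap [482.9 227.7 141. ] spool [527.  135.8  86. ] box [547.  217.8  82. ] jar [558.9 300.7  80. ] mat foot center [486.1 227.1  16. ]
plank [array([416. , 110.4,  12. ]), array([477.5, 370.8,  12. ])]
label edge [array([531. , 210.2,  82. ]), array([541. , 236.6,  82. ]), array([564.9, 226.3,  82. ]), array([554.9, 200.9,  82. ])]
```

Request:
arm_command(
  moves=[
    [-1.3, 30, 2.5, 0, -0.3, 0, -1],
    [0, 30, 0, 0, 0, 0, -1],
    [0, 30, 0, 0, 0, 0, -1],
    [0, 30, 0, 0, 0, 0, -1],
    [0, 20, 0, 0, 0, 0, -1],
    [0, 14, 0, 0, 0, 0, -1],
    [0, 0, 0, 0, 0, 0, -1],
    [0, 0, 0, 0, 0, 0, -1],
  ],
)

```text
clock: 2.0
eef_pos: [480.8, 230.0, 250.3]
tool_rot: [-0.703, 0.703, -0.078, 0.077]
contact_force: [0.6, -0.2, 0.0]
opening: 1.0
```

Request:
arm_command(
  force=40,
  moves=[
    [0, 0, 0, 0, 0, 0, -0.2],
    [0, 0, 0, 0, 0, 0, 0.1],
    [0, 0, 0, 0, 0, 0, 1],
    [0, 0, 0, 0, 0, 0, 1],
    [0, 0, 0, 0, 0, 0, 1],
    [0, 0, 0, 0, 0, 0, 1],
    [0, 0, 0, 0, 0, 0, 1],
    [0, 0, 0, 0, 0, 0, 1],
  ],
)

```text
clock: 2.67
eef_pos: [482.6, 228.9, 252.9]
tool_rot: [0.703, -0.702, 0.078, -0.08]
contact_force: [-1.5, 0.1, 5.3]
opening: 0.644
```

```bash
python3 plan.py 450 10 80 1.343
```

```text
clock 2.67 cur yaw 1.348 grasp at [483.1 229.1  97.9] q [ 0.34  0.13  1.63  0.    1.38 -1.01] F [-1.5  0.1  5.3] open 0.644
rotvec deg [-0.13  0.28  0.17] shift(tool, after turn) [  17.7   17.9 -220.6] before turn [  16.6   17.5 -220.7]
```

Request:
arm_command(
  moves=[
    [0, -15, 0, 0, 0, 0, 1],
    [0, -25, 0, 0, 0, 0, 1],
    [0, -20, 0, 0, 0, 0, 1],
    [3, 0, -20, 0, 0, 0, 1],
    [3, 0, -23, 0, 0, 0, 1],
    [3, 0, -23, 0, 0, 0, 1],
    [3, 0, -23, 0, 0, 0, 1],
    [3, 0, -23, 0, 0, 0, 1],
    [3, 0, -23, 0, 0, 0, 1],
    [3, 0, -23, 0, 0, 0, 1],
  ],
)

```text
clock: 3.5
eef_pos: [467.1, 69.0, 309.9]
tool_rot: [0.703, -0.703, 0.079, -0.078]
contact_force: [0.6, 1.2, -2.4]
opening: 0.645
```

Request:
arm_command(
  moves=[
    [3, 0, -23, 0, 0, 0, 1],
    [3, 0, -23, 0, 0, 0, 1],
    [2, 0, -23, 0, 0, 0, 1],
    [0, 0, 0, 0, 0, 0, 1],
    [0, 25, 0, 0, 0, 0, 1],
    [0, 25, 0, 0, 0, 0, 1],
    [0, 14, 0, 0, 0, 0, 1],
    [0, 6, 0, 0, 0, 0, 1],
    [0, 3, 0, 0, 0, 0, 1],
    [0, 0, 0, 0, 0, 0, 1],
  ],
)

```text
clock: 4.33
eef_pos: [460.4, 1.2, 238.0]
tool_rot: [0.703, -0.703, 0.078, -0.079]
contact_force: [-0.2, -0.1, -2.4]
opening: 0.646
```

```bash
python3 plan.py 460 0 80 1.343
```

```text
clock 4.33 cur yaw 1.348 grasp at [460.4   1.2  83. ] q [-0.12 -0.02  1.82  0.    1.34 -1.47] F [-0.2 -0.1 -2.4] open 0.646
rotvec deg [-0.02  0.31  0.02] shift(tool, after turn) [-0.1  3.  -1.2] before turn [-0.1  3.  -1.2]
```

Request:
arm_command(
  moves=[
    [0, 1.5, 0, 0, 0, 0, 1],
    [0, 1.5, 0, 0, 0, 0, 1],
    [0, 0, 0, 0, 0, 0, 1],
    [0, 0, 0, 0, 0, 0, 1],
  ],
)

```text
clock: 4.67
eef_pos: [461.1, 1.0, 237.0]
tool_rot: [0.703, -0.703, 0.077, -0.08]
contact_force: [-2.0, -0.8, 6.2]
opening: 0.648
```

Contact with the bench: release and rise.

Request:
arm_command(
  moves=[
    [0, 0, 0, 0, 0, 0, 0.3],
    [0, 0, 0, 0, 0, 0, -0.6],
    [0, 0, 0, 0, 0, 0, -1],
    [0, 0, 0, 0, 0, 0, -1],
    [0, 0, 0, 0, 0, 0, -1],
    [0, -20, 0, 0, 0, 0, -1],
    [0, -35, 0, 0, 0, 0, -1],
    [0, -40, 0, 0, 0, 0, -1],
    [0, -40, 0, 0, 0, 0, -1],
    [0, -30, 0, 0, 0, 0, -1],
  ],
)

```text
clock: 5.5
eef_pos: [460.2, 1.0, 403.1]
tool_rot: [0.703, -0.703, 0.077, -0.08]
contact_force: [0.5, 0.2, 0.1]
opening: 1.0
```

```bash
python3 plan.py 561 298.5 250 -0.228; python3 - <<'E'
from h import *
d=snap('top'); im=cv2.cvtColor(d['img'],cv2.COLOR_RGB2BGR)
snap('side','s1.png')
u,v=proj(d,[460,0,125]).round(); print(u,v)
a=cv2.resize(im[220:340,110:310],(800,480)); cv2.imwrite('pics/t1.png',a)
E
```

```text
clock 5.5 cur yaw 1.348 grasp at [460.7   1.  248.1] q [-0.12 -0.12  1.57  0.    1.68 -1.47] F [0.5 0.2 0.1] open 1.0
rotvec deg [  0.14 -89.69   0.19] shift(tool, after turn) [312.6  -1.9 -31. ] before turn [ 32.7  -1.6 312.4]
305.0 314.0
```

View pics/t1.png

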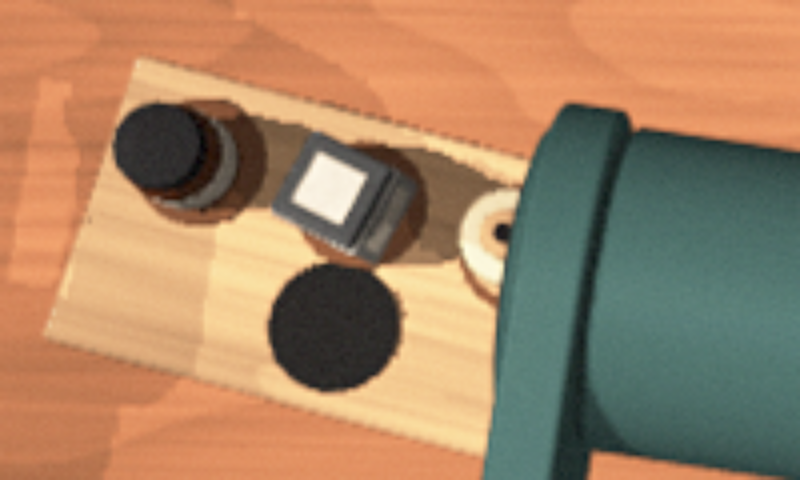

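Request:
arm_command(
  moves=[
    [3.3, 0, 31.2, 0, 0, 0, -1],
    [3.3, 0, 31.2, 0, 0, 0, -1],
    [3.3, 0, 31.2, 0, 0, 0, -1],
    [3.3, 0, 31.2, 0, 0, 0, -1],
    [3.3, 0, 31.2, 0, 0, 0, -1],
    [3.3, 0, 31.2, 0, 0, 0, -1],
    [3.3, 0, 31.2, 0, 0, 0, -1],
    [3.3, 0, 31.2, 0, 0, 0, -1],
    [3.3, 0, 31.2, 0, 0, 0, -1],
    [3, 0, 31.2, 0, 0, 0, -1],
  ],
)

```text
clock: 6.43
eef_pos: [561.3, 299.6, 397.9]
tool_rot: [-0.702, 0.703, -0.079, 0.078]
contact_force: [-0.4, -0.3, -0.4]
opening: 1.0
```

Request:
arm_command(
  moves=[
    [0, 0, 0, 0, 7, 0, -1],
    [0, 0, 0, 0, 7, 0, -1],
    [0, 0, 0, 0, 7, 0, -1],
    [0, 0, 0, 0, 7, 0, -1],
    [0, 0, 0, 0, 7, 0, -1],
    [0, 0, 0, 0, 7, 0, -1],
    [0, 0, 0, 0, 7, 0, -1],
    [0, 0, 0, 0, 7, 0, -1],
    [0, 0, 0, 0, 7, 0, -1],
    [0, 0, 0, 0, 7, 0, -1],
  ],
)

```text
clock: 7.27
eef_pos: [561.0, 298.1, 397.9]
tool_rot: [-0.528, 0.53, -0.469, 0.469]
contact_force: [0.4, 0.2, 0.2]
opening: 0.999
```

Request:
arm_command(
  moves=[
    [0, 0, 0, 0, 7, 0, -1],
    [0, 0, 0, 0, 7, 0, -1],
    [0, 0, 0, 0, 6.3, 0, -1],
    [0, 0, 0, 0, 0, 0, -1],
    [0, 0, 0, 0, 0, 0, -1],
  ],
)

```text
clock: 7.68
eef_pos: [561.0, 298.1, 398.3]
tool_rot: [0.44, -0.441, 0.553, -0.553]
contact_force: [0.1, -0.8, -0.2]
opening: 1.0
```

```bash
python3 plan.py 561 298.5 46 -0.228; python3 - <<'E'
from h import *
d=snap('wrist','w2.png')
for n,p in dict(jar=(561,298.5,80),box=(545,216.5,82),spool=(525,134,86),mat=(483,228,16)).items(): print(n,proj(d,p,True).round(1))
t=snap('top'); print('mat', at_z(t,193.75,301.75,16), 'can px',proj(t,[460,0,125]))
E
```

```text
clock 7.68 cur yaw -0.225 grasp at [560.7 298.  243.3] q [0.4  0.28 1.16 0.   1.7  0.62] F [ 0.1 -0.8 -0.2] open 1.0
rotvec deg [0.09 0.17 0.06] shift(tool, after turn) [-4.000e-01  1.973e+02 -1.000e-01] before turn [ -0.6 197.3   0.2]
jar [316.7 227.2]
box [320. 322.]
spool [318.7 399.9]
mat [259.2 293.4]
mat [481.9 223.7  16. ] can px [305.15377659 313.61807413]
```

View pics/w2.png

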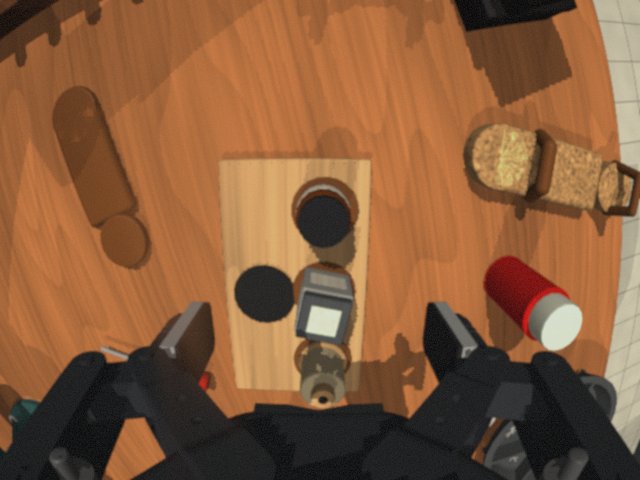

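Request:
arm_command(
  moves=[
    [-2, 35, 1, 0, 0, 0, -1],
    [0, 35, 0, 0, 0, 0, -1],
    [0, 35, 0, 0, 0, 0, -1],
    [0, 35, 0, 0, 0, 0, -1],
    [0, 25, 0, 0, 0, 0, -1],
    [0, 20, 0, 0, 0, 0, -1],
    [0, 15, 0, 0, 0, 0, -1],
    [0, 0, 0, 0, 0, 0, -1],
    [0, 0, 0, 0, 0, 0, -1],
  ],
)

```text
clock: 8.53
eef_pos: [562.0, 299.7, 198.6]
tool_rot: [0.439, -0.441, 0.554, -0.553]
contact_force: [0.5, -0.1, 0.5]
opening: 1.0
```

Request:
arm_command(
  force=40,
  moves=[
    [0, 0, 0, 0, 0, 0, -0.2],
    [0, 0, 0, 0, 0, 0, 0.1],
    [0, 0, 0, 0, 0, 0, 1],
    [0, 0, 0, 0, 0, 0, 1],
    [0, 0, 0, 0, 0, 0, 1],
    [0, 0, 0, 0, 0, 0, 1],
    [0, 0, 0, 0, 0, 0, 1],
    [0, 0, 0, 0, 0, 0, 1],
  ],
)

```text
clock: 9.2
eef_pos: [563.1, 300.1, 202.0]
tool_rot: [-0.441, 0.439, -0.553, 0.554]
contact_force: [0.1, -0.6, 6.0]
opening: 0.547
```

Request:
arm_command(
  moves=[
    [0, -10, 0, 0, 0, 0, 1],
    [0, -20, 0, 0, 0, 0, 1],
    [0, -30, 0, 0, 0, 0, 1],
    [0, -30, 0, 0, 0, 0, 1],
    [0, -30, 0, 0, 0, 0, 1],
    [0, -30, 0, 0, 0, 0, 1],
    [0, 0, 0, 0, 0, 0, 1],
  ],
)

```text
clock: 9.78
eef_pos: [563.0, 300.1, 358.3]
tool_rot: [-0.444, 0.435, -0.552, 0.555]
contact_force: [1.0, 0.4, 1.0]
opening: 0.55
```

```bash
python3 plan.py 540.6 -306.9 193 0.049
```

```text
clock 9.78 cur yaw -0.228 grasp at [564.9 300.9 203.3] q [0.4  0.29 1.22 0.   1.61 0.63] F [1.  0.4 1. ] open 0.55
rotvec deg [ -0.67 -15.86  -0.36] shift(tool, after turn) [605.2  10.3 -52.1] before turn [596.5   6.8 115.1]
```

Request:
arm_command(
  moves=[
    [0, 0, 0, 0, -5.3, 0, 1],
    [0, 0, 0, 0, -5.3, 0, 1],
    [10, 0, -0.9, 0, -5.3, 0, 1],
    [25, 0, -2.1, 0, 0, 0, 1],
    [35, 0, -3, 0, 0, 0, 1],
    [35, 0, -3, 0, 0, 0, 1],
    [35, 0, -3, 0, 0, 0, 1],
    [35, 0, -3, 0, 0, 0, 1],
    [35, 0, -3, 0, 0, 0, 1],
    [35, 0, -3, 0, 0, 0, 1],
  ],
)

```text
clock: 10.62
eef_pos: [551.8, 52.6, 348.4]
tool_rot: [-0.512, 0.513, -0.488, 0.487]
contact_force: [0.5, 0.3, -1.5]
opening: 0.551
```

Request:
arm_command(
  moves=[
    [35, 0, -3, 0, 0, 0, 1],
    [35, 0, -3, 0, 0, 0, 1],
    [35, 0, -3, 0, 0, 0, 1],
    [35, 0, -3, 0, 0, 0, 1],
    [35, 0, -3, 0, 0, 0, 1],
    [35, 0, -3, 0, 0, 0, 1],
    [35, 0, -3, 0, 0, 0, 1],
    [35, 0, -3, 0, 0, 0, 1],
    [35, 0, -3, 0, 0, 0, 1],
    [35, 0, -3, 0, 0, 0, 1],
  ],
)

```text
clock: 11.45
eef_pos: [539.4, -298.4, 348.2]
tool_rot: [-0.512, 0.512, -0.488, 0.486]
contact_force: [0.3, 0.0, -1.8]
opening: 0.548
```

Request:
arm_command(
  moves=[
    [8, 0, -4, 0, 0, 0, 1],
    [0, 0, 0, 0, 0, 0, 1],
    [0, 0, 0, 0, 0, 0, 1],
  ],
)

```text
clock: 11.7
eef_pos: [536.1, -305.0, 348.4]
tool_rot: [0.512, -0.512, 0.489, -0.487]
contact_force: [-0.7, -0.9, -1.8]
opening: 0.548
```

```bash
python3 plan.py 540.6 -306.9 36 0.049; python3 - <<'E'
from h import *
d=snap('wrist','w3.png')
print([proj(d,p,True).round(1).tolist() for p in[(540.6,-306.9,5),(536.2,-219,5),(531.9,-131.1,5)]])
E
```

```text
clock 11.7 cur yaw 0.049 grasp at [ 535.8 -304.6  193.4] q [-0.61  0.25  1.29  0.    1.6  -0.66] F [-0.7 -0.9 -1.8] open 0.548
rotvec deg [ 0.09 -0.02 -0.16] shift(tool, after turn) [  2.1 157.4   4.4] before turn [  2.6 157.4   4.6]
[[322.3, 224.1], [322.2, 120.7], [322.1, 20.1]]
```

View pics/w3.png

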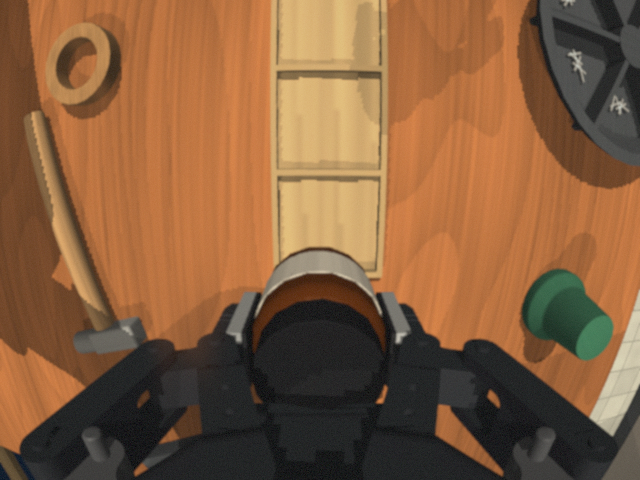

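Wrist view: the jar is held upright and the right compartment's centre is at about (328,223), roughly 6 px (4 mm) from the prediction. Lowering.

Request:
arm_command(
  moves=[
    [2, 30, 6, 0, 0, 0, 1],
    [0, 30, 0, 0, 0, 0, 1],
    [0, 30, 0, 0, 0, 0, 1],
    [0, 25, 0, 0, 0, 0, 1],
    [0, 20, 0, 0, 0, 0, 1],
    [0, 12, 0, 0, 0, 0, 1],
    [0, 4, 0, 0, 0, 0, 1],
    [0, 2, 0, 0, 0, 0, 1],
    [0, 0, 0, 0, 0, 0, 1],
    [0, 0, 0, 0, 0, 0, 1],
  ],
)

```text
clock: 12.58
eef_pos: [543.3, -306.9, 198.7]
tool_rot: [0.513, -0.512, 0.486, -0.489]
contact_force: [0.1, -0.4, -2.5]
opening: 0.55
```

Request:
arm_command(
  moves=[
    [0, 1.5, 0, 0, 0, 0, 1],
    [0, 1.5, 0, 0, 0, 0, 1],
    [0, 0, 0, 0, 0, 0, 1],
    [0, 0, 0, 0, 0, 0, 1],
  ],
)

```text
clock: 12.92
eef_pos: [542.5, -306.9, 194.0]
tool_rot: [0.512, -0.512, 0.487, -0.488]
contact_force: [0.0, -0.4, -1.9]
opening: 0.549
```

Request:
arm_command(
  moves=[
    [0, 1.5, 0, 0, 0, 0, 1],
    [0, 1.5, 0, 0, 0, 0, 1],
    [0, 1, 0, 0, 0, 0, 1],
    [0, 0, 0, 0, 0, 0, 1],
    [0, 0, 0, 0, 0, 0, 1],
  ],
)

```text
clock: 13.33
eef_pos: [542.6, -307.0, 191.1]
tool_rot: [-0.512, 0.512, -0.487, 0.488]
contact_force: [-3.0, 1.1, 5.6]
opening: 0.55
```

Request:
arm_command(
  moves=[
    [0, 0, 0, 0, 0, 0, 0.3],
    [0, 0, 0, 0, 0, 0, -0.6],
    [0, 0, 0, 0, 0, 0, -1],
    [0, 0, 0, 0, 0, 0, -1],
    [0, 0, 0, 0, 0, 0, -1],
    [0, -20, 0, 0, 0, 0, -1],
    [0, -35, 0, 0, 0, 0, -1],
    [0, -40, 0, 0, 0, 0, -1],
    [0, -40, 0, 0, 0, 0, -1],
    [0, -35, 0, 0, 0, 0, -1],
  ],
)

```text
clock: 14.17
eef_pos: [542.5, -306.7, 362.3]
tool_rot: [0.512, -0.512, 0.487, -0.488]
contact_force: [0.4, -0.3, -0.1]
opening: 0.998
```

```bash
python3 plan.py 545 216.5 200 -0.38
```

```text
clock 14.17 cur yaw 0.05 grasp at [ 542.7 -306.9  207.3] q [-0.61  0.26  1.25  0.    1.62 -0.66] F [ 0.4 -0.3 -0.1] open 0.998
rotvec deg [-0.09 24.62  0.03] shift(tool, after turn) [-486.8    7.3 -191.8] before turn [-522.5    6.8   28.5]
```

Request:
arm_command(
  moves=[
    [-36, 0, 2, 0, 0, 0, -1],
    [-36, 0, 2, 0, 0, 0, -1],
    [-36, 0, 2, 0, 0, 0, -1],
    [-36, 0, 2, 0, 0, 0, -1],
    [-36, 0, 2, 0, 0, 0, -1],
    [-36, 0, 2, 0, 0, 0, -1],
    [-36, 0, 2, 0, 0, 0, -1],
    [-36, 0, 2, 0, 0, 0, -1],
    [-36, 0, 2, 0, 0, 0, -1],
    [-36, 0, 2, 0, 0, 0, -1],
  ],
)

```text
clock: 15.0
eef_pos: [544.3, 55.5, 359.7]
tool_rot: [0.512, -0.512, 0.487, -0.488]
contact_force: [1.1, -0.5, 0.5]
opening: 0.999
```

Request:
arm_command(
  moves=[
    [-36, 0, 2, 0, 0, 0, -1],
    [-36, 0, 2, 0, 0, 0, -1],
    [-36, 0, 2, 0, 0, 0, -1],
    [-36, 0, 2, 0, 0, 0, -1],
    [-18.5, 0, 0, 0, 6.2, 0, -1],
    [0, 0, 0, 0, 6.2, 0, -1],
    [0, 0, 0, 0, 6.2, 0, -1],
    [0, 0, 0, 0, 6, 0, -1],
    [0, 0, 0, 0, 0, 0, -1],
    [0, 0, 0, 0, 0, 0, -1],
  ],
)

```text
clock: 15.83
eef_pos: [544.6, 216.5, 359.5]
tool_rot: [0.397, -0.398, 0.585, -0.585]
contact_force: [0.3, -0.4, -0.6]
opening: 1.002
```

```bash
python3 plan.py 545 216.5 46 -0.38; python3 - <<'E'
from h import *
d=snap('wrist','w4.png')
for n,p in dict(box=(545,216.5,82),spool=(525,134,86),mat=(483,228,16)).items(): print(n,proj(d,p,True).round(1))
E
```

```text
clock 15.83 cur yaw -0.377 grasp at [544.5 216.5 204.5] q [0.28 0.18 1.36 0.   1.61 0.66] F [ 0.3 -0.4 -0.6] open 1.002
rotvec deg [0.01 0.18 0.  ] shift(tool, after turn) [ -0.2 158.5   0.4] before turn [ -0.2 158.5   0.4]
box [316.4 242.5]
spool [332.1 350. ]
mat [246.5 235. ]
```

View pics/w4.png

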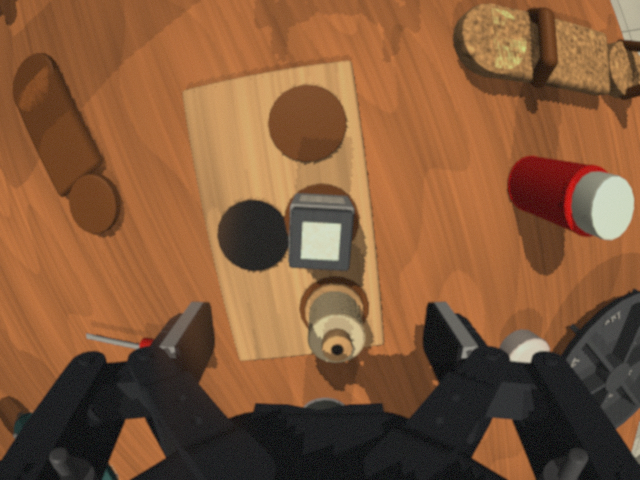

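Wrist view: the box lid is at (322,240), square to the jaws to about 2°. Descending.

Request:
arm_command(
  moves=[
    [0, 35, 2, 0, 1, 0, -1],
    [0, 35, 0, 0, 0, 0, -1],
    [0, 35, 0, 0, 0, 0, -1],
    [0, 25, 0, 0, 0, 0, -1],
    [0, 20, 0, 0, 0, 0, -1],
    [0, 10, 0, 0, 0, 0, -1],
    [0, 0, 0, 0, 0, 0, -1],
    [0, 0, 0, 0, 0, 0, -1],
  ],
)

```text
clock: 16.55
eef_pos: [546.7, 215.6, 200.0]
tool_rot: [0.392, -0.392, 0.589, -0.589]
contact_force: [0.7, 0.2, 0.8]
opening: 1.0
```

Request:
arm_command(
  force=50,
  moves=[
    [0, 0, 0, 0, 0, 0, -0.2],
    [0, 0, 0, 0, 0, 0, 0.1],
    [0, 0, 0, 0, 0, 0, 1],
    [0, 0, 0, 0, 0, 0, 1],
    [0, 0, 0, 0, 0, 0, 1],
    [0, 0, 0, 0, 0, 0, 1],
    [0, 0, 0, 0, 0, 0, 1],
    [0, 0, 0, 0, 0, 0, 1],
  ],
)

```text
clock: 17.22
eef_pos: [547.1, 215.9, 201.7]
tool_rot: [-0.393, 0.39, -0.588, 0.589]
contact_force: [-1.0, 0.8, 5.5]
opening: 0.532
```

Request:
arm_command(
  moves=[
    [0, -10, 0, 0, 0, 0, 1],
    [0, -20, 0, 0, 0, 0, 1],
    [0, -30, 0, 0, 0, 0, 1],
    [0, -30, 0, 0, 0, 0, 1],
    [0, -30, 0, 0, 0, 0, 1],
    [0, -30, 0, 0, 0, 0, 1],
    [0, 0, 0, 0, 0, 0, 1],
  ],
)

```text
clock: 17.8
eef_pos: [547.3, 215.9, 357.9]
tool_rot: [-0.396, 0.387, -0.587, 0.59]
contact_force: [1.4, 0.5, -0.7]
opening: 0.535
```

```bash
python3 plan.py 537 -219 195 0.049
```

```text
clock 17.8 cur yaw -0.397 grasp at [549.3 216.5 202.9] q [0.28 0.18 1.36 0.   1.59 0.68] F [ 1.4  0.5 -0.7] open 0.535
rotvec deg [ -0.69 -25.56  -0.33] shift(tool, after turn) [433.9   7.9 -31.6] before turn [405.1   6.2 158.6]
```

Request:
arm_command(
  moves=[
    [0, 0, 0, 0, -6.4, 0, 1],
    [0, 0, 0, 0, -6.4, 0, 1],
    [0, 0, 0, 0, -6.4, 0, 1],
    [0, 0, 0, 0, -6.4, 0, 1],
    [15, 0, -1.5, 0, 0, 0, 1],
    [30, 0, -2, 0, 0, 0, 1],
    [35, 0, -2.5, 0, 0, 0, 1],
    [35, 0, -2.5, 0, 0, 0, 1],
    [35, 0, -2.5, 0, 0, 0, 1],
    [35, 0, -2.5, 0, 0, 0, 1],
  ],
)

```text
clock: 18.63
eef_pos: [541.3, 28.1, 348.8]
tool_rot: [-0.511, 0.512, -0.488, 0.488]
contact_force: [0.6, -0.1, -0.8]
opening: 0.534
```

Request:
arm_command(
  moves=[
    [35, 0, -2.5, 0, 0, 0, 1],
    [35, 0, -2.5, 0, 0, 0, 1],
    [35, 0, -2.5, 0, 0, 0, 1],
    [35, 0, -2.5, 0, 0, 0, 1],
    [35, 0, -2.5, 0, 0, 0, 1],
    [35, 0, -2.5, 0, 0, 0, 1],
    [25, 0, -2, 0, 0, 0, 1],
    [14, 0, -1, 0, 0, 0, 1],
    [0, 0, 0, 0, 0, 0, 1],
    [0, 0, 0, 0, 0, 0, 1],
  ],
)

```text
clock: 19.47
eef_pos: [536.1, -219.7, 348.9]
tool_rot: [0.512, -0.512, 0.489, -0.487]
contact_force: [-0.4, 0.7, -1.5]
opening: 0.534
```

```bash
python3 plan.py 537.5 -219 36 0.049
```

```text
clock 19.47 cur yaw 0.047 grasp at [ 535.9 -219.4  193.9] q [-0.49  0.17  1.39  0.    1.58 -0.53] F [-0.4  0.7 -1.5] open 0.534
rotvec deg [ 0.07 -0.09 -0.11] shift(tool, after turn) [ -0.6 157.9   1.5] before turn [ -0.3 157.9   1.6]
```

Request:
arm_command(
  moves=[
    [-0.5, 30, 1.5, 0, 0, 0, 1],
    [0, 30, 0, 0, 0, 0, 1],
    [0, 30, 0, 0, 0, 0, 1],
    [0, 25, 0, 0, 0, 0, 1],
    [0, 20, 0, 0, 0, 0, 1],
    [0, 13, 0, 0, 0, 0, 1],
    [0, 5, 0, 0, 0, 0, 1],
    [0, 2, 0, 0, 0, 0, 1],
    [0, 1, 0, 0, 0, 0, 1],
    [0, 0, 0, 0, 0, 0, 1],
  ],
)

```text
clock: 20.3
eef_pos: [538.7, -218.8, 195.3]
tool_rot: [0.513, -0.512, 0.486, -0.488]
contact_force: [0.0, 0.4, -1.8]
opening: 0.529
```

Request:
arm_command(
  moves=[
    [0, 1, 0, 0, 0, 0, 1],
    [0, 1, 0, 0, 0, 0, 1],
    [0, 0, 0, 0, 0, 0, 1],
    [0, 0, 0, 0, 0, 0, 1],
  ],
)

```text
clock: 20.63
eef_pos: [538.1, -218.9, 192.1]
tool_rot: [0.512, -0.512, 0.487, -0.488]
contact_force: [-0.0, -1.2, -0.8]
opening: 0.536
```

Request:
arm_command(
  moves=[
    [0, 1, 0, 0, 0, 0, 1],
    [0, 1, 0, 0, 0, 0, 1],
    [0, 0, 0, 0, 0, 0, 1],
    [0, 0, 0, 0, 0, 0, 1],
  ],
)

```text
clock: 20.97
eef_pos: [538.1, -219.0, 190.7]
tool_rot: [0.512, -0.512, 0.487, -0.488]
contact_force: [-2.2, 0.6, 3.9]
opening: 0.532
```

Request:
arm_command(
  moves=[
    [0, 0, 0, 0, 0, 0, 0.3],
    [0, 0, 0, 0, 0, 0, -0.6],
    [0, 0, 0, 0, 0, 0, -1],
    [0, 0, 0, 0, 0, 0, -1],
    [0, 0, 0, 0, 0, 0, -1],
    [0, -20, 0, 0, 0, 0, -1],
    [0, -35, 0, 0, 0, 0, -1],
    [0, -40, 0, 0, 0, 0, -1],
    [0, -40, 0, 0, 0, 0, -1],
    [0, -35, 0, 0, 0, 0, -1],
  ],
)

```text
clock: 21.8
eef_pos: [537.9, -218.7, 362.1]
tool_rot: [0.512, -0.512, 0.487, -0.488]
contact_force: [0.2, -0.1, 1.0]
opening: 1.0
```

```bash
python3 plan.py 525 134 200 -0.228
```

```text
clock 21.8 cur yaw 0.05 grasp at [ 538.1 -218.8  207.1] q [-0.48  0.17  1.37  0.    1.61 -0.53] F [ 0.2 -0.1  1. ] open 1.0
rotvec deg [-0.08 15.91  0.03] shift(tool, after turn) [-340.6    7.1  -92.3] before turn [-352.9    6.9    4.6]
```

Request:
arm_command(
  moves=[
    [-35, 0, 0.5, 0, 0, 0, -1],
    [-35, 0, 0.5, 0, 0, 0, -1],
    [-35, 0, 0.5, 0, 0, 0, -1],
    [-35, 0, 0.5, 0, 0, 0, -1],
    [-35, 0, 0.5, 0, 0, 0, -1],
    [-35, 0, 0.5, 0, 0, 0, -1],
    [-35, 0, 0.5, 0, 0, 0, -1],
    [-35, 0, 0.5, 0, 0, 0, -1],
    [-35, 0, 0.5, 0, 0, 0, -1],
    [-35, 0, 0.5, 0, 0, 0, -1],
  ],
)

```text
clock: 22.63
eef_pos: [525.2, 132.8, 359.6]
tool_rot: [0.512, -0.512, 0.487, -0.487]
contact_force: [0.4, 0.1, 0.8]
opening: 0.997
```

Request:
arm_command(
  moves=[
    [-3, 0, 0, 0, 5.3, 0, -1],
    [0, 0, 0, 0, 5.3, 0, -1],
    [0, 0, 0, 0, 5.3, 0, -1],
    [0, 0, 0, 0, 0, 0, -1],
    [0, 0, 0, 0, 0, 0, -1],
  ],
)

```text
clock: 23.05
eef_pos: [525.5, 134.1, 359.4]
tool_rot: [0.441, -0.441, 0.553, -0.553]
contact_force: [0.0, -0.4, 0.4]
opening: 1.004
```

```bash
python3 plan.py 525 134 46 -0.228; python3 - <<'E'
from h import *
d=snap('wrist','w5.png')
for n,p in dict(spool=(525,134,86),mat=(483,228,16),can=(460,0,125)).items(): print(n,proj(d,p,True).round(1))
E
```

```text
clock 23.05 cur yaw -0.225 grasp at [525.4 134.1 204.4] q [0.15 0.08 1.46 0.   1.59 0.37] F [ 0.  -0.4  0.4] open 1.004
rotvec deg [ 0.02  0.15 -0.  ] shift(tool, after turn) [  0.2 158.4  -0.4] before turn [  0.2 158.4  -0.4]
spool [315.3 244.3]
mat [241.9 126.4]
can [271.9 441.1]
```

View pics/w5.png

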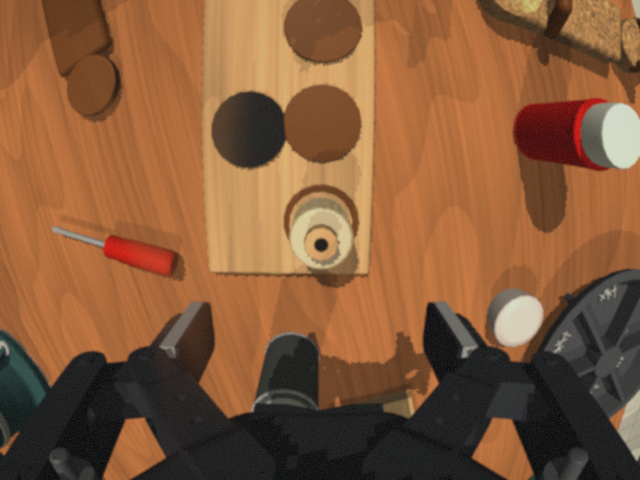

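Spool at (321,244), centred under the tool. Descending.

Request:
arm_command(
  moves=[
    [0, 35, 1, 0, 0, 0, -1],
    [0, 35, 0, 0, 0, 0, -1],
    [0, 35, 0, 0, 0, 0, -1],
    [0, 25, 0, 0, 0, 0, -1],
    [0, 20, 0, 0, 0, 0, -1],
    [0, 9, 0, 0, 0, 0, -1],
    [0, 0, 0, 0, 0, 0, -1],
    [0, 0, 0, 0, 0, 0, -1],
  ],
)

```text
clock: 23.77
eef_pos: [526.8, 133.7, 201.2]
tool_rot: [-0.44, 0.44, -0.553, 0.554]
contact_force: [0.4, -0.4, 0.2]
opening: 1.003
```

Request:
arm_command(
  force=40,
  moves=[
    [0, 0, 0, 0, 0, 0, -0.2],
    [0, 0, 0, 0, 0, 0, 0.1],
    [0, 0, 0, 0, 0, 0, 1],
    [0, 0, 0, 0, 0, 0, 1],
    [0, 0, 0, 0, 0, 0, 1],
    [0, 0, 0, 0, 0, 0, 1],
    [0, 0, 0, 0, 0, 0, 1],
    [0, 0, 0, 0, 0, 0, 1],
  ],
)

```text
clock: 24.43
eef_pos: [527.1, 133.9, 202.5]
tool_rot: [-0.441, 0.439, -0.553, 0.554]
contact_force: [-0.4, -0.6, 6.5]
opening: 0.528
```

Request:
arm_command(
  moves=[
    [0, -10, 0, 0, 0, 0, 1],
    [0, -20, 0, 0, 0, 0, 1],
    [0, -30, 0, 0, 0, 0, 1],
    [0, -30, 0, 0, 0, 0, 1],
    [0, -30, 0, 0, 0, 0, 1],
    [0, -30, 0, 0, 0, 0, 1],
    [0, 0, 0, 0, 0, 0, 1],
  ],
)

```text
clock: 25.02
eef_pos: [527.4, 134.0, 358.8]
tool_rot: [-0.444, 0.436, -0.551, 0.556]
contact_force: [1.6, -0.1, 0.4]
opening: 0.528
```

```bash
python3 plan.py 533 -131 195 0.049
```

```text
clock 25.02 cur yaw -0.228 grasp at [529.5 134.3 203.8] q [0.14 0.08 1.47 0.   1.58 0.37] F [ 1.6 -0.1  0.4] open 0.528
rotvec deg [ -0.75 -15.85  -0.18] shift(tool, after turn) [265.    8.8  -7.4] before turn [257.    8.3  65.2]
```

Request:
arm_command(
  moves=[
    [0, 0, 0, 0, -5.3, 0, 1],
    [0, 0, 0, 0, -5.3, 0, 1],
    [0, 0, 0, 0, -5.3, 0, 1],
    [15, 0, -1, 0, 0, 0, 1],
    [25, 0, -1, 0, 0, 0, 1],
    [35, 0, -1, 0, 0, 0, 1],
    [35, 0, -1, 0, 0, 0, 1],
    [35, 0, -1, 0, 0, 0, 1],
    [35, 0, -1, 0, 0, 0, 1],
    [35, 0, -1, 0, 0, 0, 1],
  ],
)

```text
clock: 25.85
eef_pos: [529.5, -82.7, 349.7]
tool_rot: [-0.512, 0.513, -0.488, 0.487]
contact_force: [0.0, -0.9, -1.5]
opening: 0.528
```

Request:
arm_command(
  moves=[
    [25, 0, -0.5, 0, 0, 0, 1],
    [15, 0, 0, 0, 0, 0, 1],
    [10, 0, 0, 0, 0, 0, 1],
    [0, 0, 0, 0, 0, 0, 1],
    [0, 0, 0, 0, 0, 0, 1],
  ],
)

```text
clock: 26.27
eef_pos: [532.0, -131.0, 350.0]
tool_rot: [0.512, -0.512, 0.488, -0.487]
contact_force: [0.1, 0.1, -1.6]
opening: 0.529
```

```bash
python3 plan.py 533 -131 36.5 0.049
```

```text
clock 26.27 cur yaw 0.049 grasp at [ 531.8 -130.8  195. ] q [-0.35  0.1   1.47  0.    1.58 -0.39] F [ 0.1  0.1 -1.6] open 0.529
rotvec deg [ 0.06  0.01 -0.08] shift(tool, after turn) [  0.  158.5   1. ] before turn [  0.2 158.5   1.2]
```

Request:
arm_command(
  moves=[
    [0, 30, 1, 0, 0, 0, 1],
    [0, 30, 0, 0, 0, 0, 1],
    [0, 30, 0, 0, 0, 0, 1],
    [0, 25, 0, 0, 0, 0, 1],
    [0, 20, 0, 0, 0, 0, 1],
    [0, 13, 0, 0, 0, 0, 1],
    [0, 5, 0, 0, 0, 0, 1],
    [0, 3, 0, 0, 0, 0, 1],
    [0, 1, 0, 0, 0, 0, 1],
    [0, 0, 0, 0, 0, 0, 1],
  ],
)

```text
clock: 27.1
eef_pos: [533.6, -130.8, 194.7]
tool_rot: [0.513, -0.512, 0.487, -0.488]
contact_force: [-0.2, -0.4, -1.5]
opening: 0.533
```

Request:
arm_command(
  moves=[
    [0, 1, 0, 0, 0, 0, 1],
    [0, 1, 0, 0, 0, 0, 1],
    [0, 0, 0, 0, 0, 0, 1],
    [0, 0, 0, 0, 0, 0, 1],
  ],
)

```text
clock: 27.43
eef_pos: [533.2, -131.3, 192.2]
tool_rot: [0.512, -0.512, 0.487, -0.488]
contact_force: [-0.2, -0.3, -1.8]
opening: 0.531
```

Request:
arm_command(
  moves=[
    [0, 1, 0, 0, 0, 0, 1],
    [0, 1, 0, 0, 0, 0, 1],
    [0, 0, 0, 0, 0, 0, 1],
    [0, 0, 0, 0, 0, 0, 1],
  ],
)

```text
clock: 27.77
eef_pos: [533.3, -131.3, 191.5]
tool_rot: [0.512, -0.512, 0.487, -0.488]
contact_force: [-4.3, 0.5, 6.3]
opening: 0.528
```

Request:
arm_command(
  moves=[
    [0, 0, 0, 0, 0, 0, 0.3],
    [0, 0, 0, 0, 0, 0, -0.6],
    [0, 0, 0, 0, 0, 0, -1],
    [0, 0, 0, 0, 0, 0, -1],
    [0, 0, 0, 0, 0, 0, -1],
    [0, -20, 0, 0, 0, 0, -1],
    [0, -35, 0, 0, 0, 0, -1],
    [0, -40, 0, 0, 0, 0, -1],
    [0, -40, 0, 0, 0, 0, -1],
    [0, -40, 0, 0, 0, 0, -1],
  ],
)

```text
clock: 28.6
eef_pos: [532.8, -131.1, 366.0]
tool_rot: [-0.512, 0.512, -0.488, 0.487]
contact_force: [0.5, 0.7, 0.1]
opening: 0.995
```

Request:
arm_command(
  moves=[
    [0, -30, 0, 0, 0, 0, -1],
    [-32, 0, -18, 0, 0, 0, -1],
    [-32, 0, -18, 0, 0, 0, -1],
    [-35, 0, -20, 0, 0, 0, -1],
    [-35, 0, -20, 0, 0, 0, -1],
    [0, 0, 0, 0, 0, 0, -1],
    [0, 0, 0, 0, 0, 0, -1],
  ],
)

```text
clock: 29.18
eef_pos: [449.7, 0.3, 395.0]
tool_rot: [0.513, -0.513, 0.486, -0.487]
contact_force: [1.1, -0.7, 0.4]
opening: 0.998
```

```bash
python3 plan.py 460 0 80 0.049; python3 - <<'E'
from h import *
d=snap('wrist','w6.png')
print('can',proj(d,(460,0,125),True))
E
```

```text
clock 29.18 cur yaw 0.053 grasp at [4.499e+02 2.000e-01 2.400e+02] q [-0.13 -0.14  1.61 -0.    1.67 -0.18] F [ 1.1 -0.7  0.4] open 0.998
rotvec deg [-0.07  0.23  0.02] shift(tool, after turn) [  0.8 160.   10.3] before turn [  0.7 160.   10.1]
can [330.85086115 245.75620487]
```

View pics/w6.png

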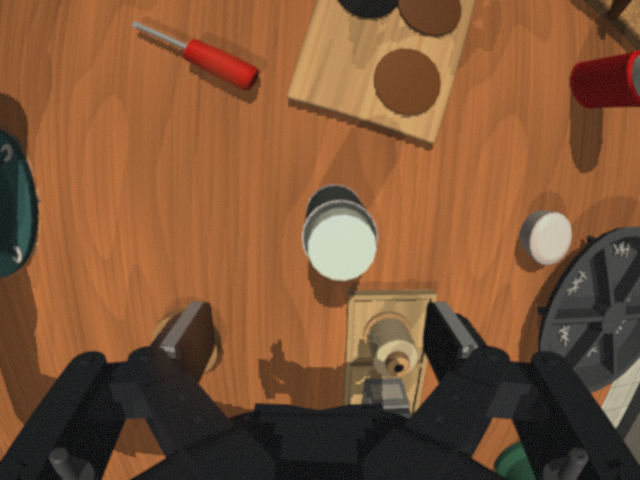

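Can at (342,244), roughly (463,1). Spool and box are visible standing in the tray.

Request:
arm_command(
  moves=[
    [0, 0, 12.5, 0, 0, 0, -1],
    [0, 35, 0, 0, 0, 0, -1],
    [0, 35, 0, 0, 0, 0, -1],
    [0, 35, 0, 0, 0, 0, -1],
    [0, 25, 0, 0, 0, 0, -1],
    [0, 20, 0, 0, 0, 0, -1],
    [0, 10, 0, 0, 0, 0, -1],
    [0, 0, 0, 0, 0, 0, -1],
    [0, 0, 0, 0, 0, 0, -1],
  ],
)

```text
clock: 29.98
eef_pos: [463.7, -1.2, 234.8]
tool_rot: [-0.512, 0.512, -0.488, 0.488]
contact_force: [0.7, 0.4, -0.4]
opening: 1.003
```

Request:
arm_command(
  force=40,
  moves=[
    [0, 0, 0, 0, 0, 0, -0.2],
    [0, 0, 0, 0, 0, 0, 0.1],
    [0, 0, 0, 0, 0, 0, 1],
    [0, 0, 0, 0, 0, 0, 1],
    [0, 0, 0, 0, 0, 0, 1],
    [0, 0, 0, 0, 0, 0, 1],
    [0, 0, 0, 0, 0, 0, 1],
    [0, 0, 0, 0, 0, 0, 1],
  ],
)

```text
clock: 30.65
eef_pos: [464.0, -0.6, 236.9]
tool_rot: [0.513, -0.511, 0.486, -0.489]
contact_force: [1.3, -0.4, 5.8]
opening: 0.645
```

Request:
arm_command(
  moves=[
    [0, -10, 0, 0, 0, 0, 1],
    [0, -20, 0, 0, 0, 0, 1],
    [0, -25, 0, 0, 0, 0, 1],
    [0, -20, 0, 0, 0, 0, 1],
    [0, 0, 0, 0, 0, 0, 1],
    [0, 0, 0, 0, 0, 0, 1],
  ],
)

```text
clock: 31.15
eef_pos: [462.9, -0.4, 310.2]
tool_rot: [0.513, -0.512, 0.487, -0.488]
contact_force: [0.0, -0.5, -3.1]
opening: 0.642
```

```bash
python3 plan.py 483 227 98 0.049
```

```text
clock 31.15 cur yaw 0.05 grasp at [ 4.631e+02 -4.000e-01  1.552e+02] q [-0.12 -0.07  1.72  0.    1.49 -0.17] F [ 0.  -0.5 -3.1] open 0.642
rotvec deg [-0.07  0.05  0.01] shift(tool, after turn) [-226.2   57.2   31.2] before turn [-226.1   57.2   31.3]
```

Request:
arm_command(
  moves=[
    [-12, 0, 2, 0, 0, 0, 1],
    [-24, 0, 3, 0, 0, 0, 1],
    [-30, 0, 4, 0, 0, 0, 1],
    [-30, 0, 4, 0, 0, 0, 1],
    [-30, 0, 4, 0, 0, 0, 1],
    [-30, 0, 4, 0, 0, 0, 1],
    [-30, 0, 4, 0, 0, 0, 1],
    [-24, 0, 4, 0, 0, 0, 1],
    [-16, 0, 2, 0, 0, 0, 1],
    [0, 0, 0, 0, 0, 0, 1],
  ],
)

```text
clock: 31.98
eef_pos: [481.8, 229.4, 306.4]
tool_rot: [-0.512, 0.514, -0.488, 0.485]
contact_force: [-0.1, -0.4, -2.9]
opening: 0.648
```

Request:
arm_command(
  moves=[
    [0, 0, 0, 0, 0, 0, 1],
    [0, 0, 0, 0, 0, 0, 1],
  ],
)

```text
clock: 32.15
eef_pos: [482.2, 226.2, 307.6]
tool_rot: [-0.511, 0.514, -0.488, 0.487]
contact_force: [-0.1, 0.1, -2.7]
opening: 0.64
```

```bash
python3 plan.py 482.5 226.5 98 0.049;  python3 - <<'E'
from h import *
d=snap('wrist','w7.png')
print('mat',proj(d,(482.5,226.5,16),True),'seats',[proj(d,p,True).round(1).tolist() for p in[(543.4,214.1,16),(562.6,296.9,16),(524.2,131.3,16)]])
E
```

```text
clock 32.15 cur yaw 0.05 grasp at [481.6 225.9 152.6] q [ 0.33  0.09  1.56 -0.    1.49  0.28] F [-0.1  0.1 -2.7] open 0.64
rotvec deg [0.22 0.04 0.1 ] shift(tool, after turn) [-0.2 54.6  0.3] before turn [-0.3 54.6  0.5]
mat [318.05967976 235.32330944] seats [[398.8, 255.5], [435.2, 145.9], [363.0, 349.7]]
```

View pics/w7.png

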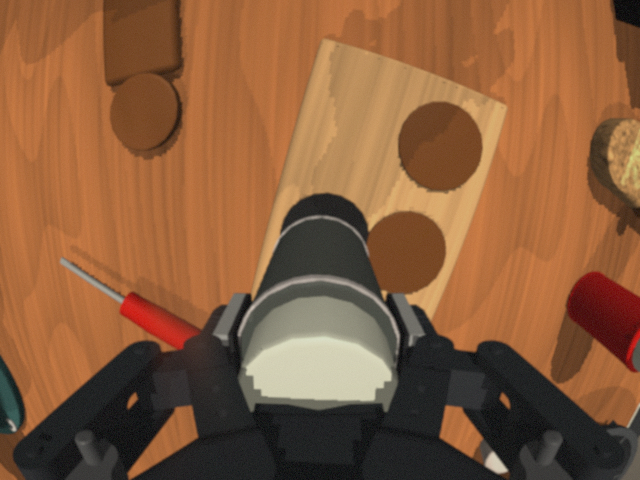

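Seats seen at (405,252) and (440,146) against predictions of (399,255) and (435,146); the +6 px offset is the same as before, so the position holds. Lowering.

Request:
arm_command(
  moves=[
    [0, 15, 0.5, 0, 0, 0, 1],
    [0, 20, 0, 0, 0, 0, 1],
    [0, 11, 0, 0, 0, 0, 1],
    [0, 5, 0, 0, 0, 0, 1],
    [0, 1, 0, 0, 0, 0, 1],
    [0, 0, 0, 0, 0, 0, 1],
    [0, 0, 0, 0, 0, 0, 1],
  ],
)

```text
clock: 32.78
eef_pos: [483.7, 226.7, 258.8]
tool_rot: [0.513, -0.512, 0.487, -0.488]
contact_force: [-0.3, 0.2, -3.0]
opening: 0.645
```

Request:
arm_command(
  moves=[
    [0, 1, 0, 0, 0, 0, 1],
    [0, 1, 0, 0, 0, 0, 1],
    [0, 0, 0, 0, 0, 0, 1],
    [0, 0, 0, 0, 0, 0, 1],
  ],
)

```text
clock: 33.12
eef_pos: [483.3, 226.9, 256.0]
tool_rot: [0.512, -0.512, 0.487, -0.487]
contact_force: [-0.2, -0.1, -3.0]
opening: 0.642
```

Request:
arm_command(
  moves=[
    [0, 1, 0, 0, 0, 0, 1],
    [0, 1, 0, 0, 0, 0, 1],
    [0, 1, 0, 0, 0, 0, 1],
    [0, 0, 0, 0, 0, 0, 1],
    [0, 0, 0, 0, 0, 0, 1],
  ],
)

```text
clock: 33.53
eef_pos: [483.3, 226.8, 252.9]
tool_rot: [0.512, -0.512, 0.487, -0.487]
contact_force: [-0.4, 0.8, -2.1]
opening: 0.645
```

Request:
arm_command(
  moves=[
    [0, 1, 0, 0, 0, 0, 1],
    [0, 0, 0, 0, 0, 0, 1],
    [0, 0, 0, 0, 0, 0, 1],
  ],
)

```text
clock: 33.78
eef_pos: [483.3, 226.9, 252.8]
tool_rot: [0.512, -0.512, 0.487, -0.487]
contact_force: [-2.4, -1.0, 4.6]
opening: 0.645
```

Standing on the mat: release, rise, and swing clear so the top camera sees everything.

Request:
arm_command(
  moves=[
    [0, 0, 0, 0, 0, 0, 0.3],
    [0, 0, 0, 0, 0, 0, -0.6],
    [0, 0, 0, 0, 0, 0, -1],
    [0, 0, 0, 0, 0, 0, -1],
    [0, 0, 0, 0, 0, 0, -1],
    [0, -20, 0, 0, 0, 0, -1],
    [0, -35, 0, 0, 0, 0, -1],
    [0, -40, 0, 0, 0, 0, -1],
    [0, -40, 0, 0, 0, 0, -1],
    [0, -30, 0, 0, 0, 0, -1],
  ],
)

```text
clock: 34.62
eef_pos: [483.3, 226.8, 420.4]
tool_rot: [0.514, -0.511, 0.487, -0.488]
contact_force: [0.6, -0.2, 0.4]
opening: 0.998
```

Request:
arm_command(
  moves=[
    [33, 0, -20, 0, 0, 0, -1],
    [33, 0, -20, 0, 0, 0, -1],
    [33, 0, -20, 0, 0, 0, -1],
    [33, 0, -20, 0, 0, 0, -1],
    [33, 0, -20, 0, 0, 0, -1],
    [33, 0, -20, 0, 0, 0, -1],
    [28, 0, -15, 0, 0, 0, -1],
    [0, 0, 0, 0, 0, 0, -1],
    [0, 0, 0, 0, 0, 0, -1],
  ],
)

```text
clock: 35.37
eef_pos: [359.1, -6.8, 416.9]
tool_rot: [0.512, -0.511, 0.488, -0.489]
contact_force: [-0.1, 0.7, 0.3]
opening: 1.001
```

```bash
python3 - <<'E'
from h import *
d=snap('top'); im=cv2.cvtColor(d['img'],cv2.COLOR_RGB2BGR)
a=cv2.resize(im[225:345,115:275],(800,600),interpolation=cv2.INTER_CUBIC)[::1]
b=cv2.resize(im[245:320,335:495],(800,375),interpolation=cv2.INTER_CUBIC)
o=np.vstack([cv2.resize(a,(400,300)),cv2.resize(b,(640,300))[:, :400]]) if 0 else np.hstack([cv2.resize(im[245:345,115:275],(400,250)),cv2.resize(im[240:340,335:495],(400,250))])
cv2.imwrite('pics/fin.png',np.vstack([cv2.resize(im[225:345,115:275],(400,300)),cv2.resize(im[235:325,335:495],(400,225))]))
cv2.imwrite('pics/fina.png',b); snap('side','s9.png')
print(proj(d,[483,228,141]),[proj(d,p).round(1).tolist() for p in[(540.6,-306.9,69),(536.2,-219,71),(531.9,-131.1,75)]])
print(arm.read_state()['eef_pos'],arm.read_state()['clock'])
E
```

```text
[175.78156462 296.47774619] [[465.6, 277.0], [420.5, 277.9], [375.1, 278.6]]
[359.86737954  -5.39643063 416.73169161] 35.4667
```

View pics/fin.png

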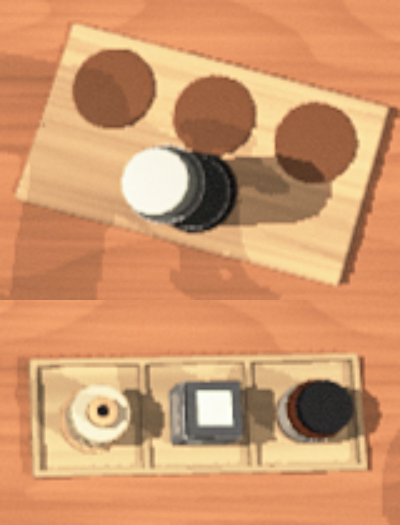

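View pics/s9.png

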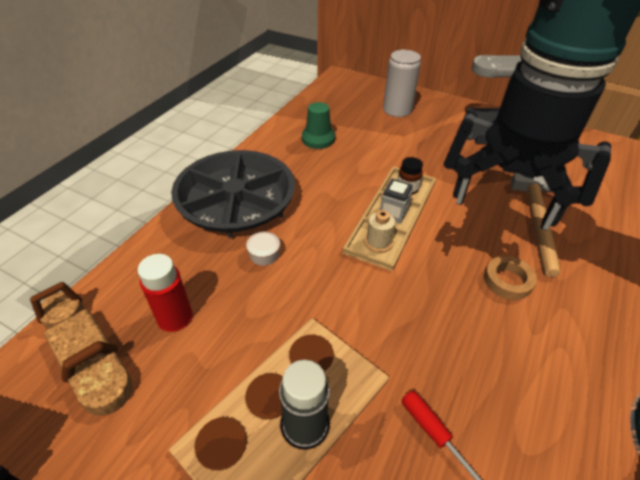

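```bash
python3 -c "
from workcell import arm
print(arm.hand_in())"
```

```text
the job is handed in; nothing more can be done
None
```

The job is handed in at about 35 s of the 125 s allowed. The spray can was parked first, about 230 mm from its mat, before anything left the row. Then the jar went into the right compartment, the box into the middle and the spool into the left. The can was stood back on its mat last.

**Final top view:** the jar, box and spool each sit within about 1 px (2 mm) of their compartment centres. The can cap is about 2 px (3–4 mm) from its expected place.

**Final side view:** all four stand upright and the gripper is clear of everything.

**Disagreements and failures:** the wrist camera read a steady 6 px (about 4 mm) sideways against the top camera, and I corrected for it. No check failed, but the hand-in itself reports no verdict.

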